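# Make up two stool-leg repair kits

## Task

Make up two stool-leg repair kits in the low trays: the blue tray gets one beech leg from the plywood rack, the brass ferrule and the steel levelling foot; the yellow tray gets the other leg and the dark rubber tip. Lay each leg in the tray's long pocket and stand each fitting upright in a small square pocket of its own, either one. The orange cap belongs to neither kit: leave it where it is.

Things in the scene. Friction and masses are not known exactly. Their poses are not given: they have to be found in the camera images.
- tray_blue: fixed low tray, blue walls 10 mm high, wood floors 4 mm above the bench, 138x238 mm. Origin: centre of underside; z up, y along its length. Leg pocket 60x226 mm along y, middle x=-33, y=0 mm; two ribs 4.5 mm high, 16 mm either side of the middle, stop rolling. Square pockets 60x60 mm, middles x=+33, y=+83 and -83 mm. Keep fingertips above the walls
- tray_yellow: fixed low tray, yellow walls 10 mm high, wood floors 4 mm above the bench, 138x238 mm. Origin: centre of underside; z up, y along its length. Leg pocket 60x226 mm along y, middle x=-33, y=0 mm; two ribs 4.5 mm high, 16 mm either side of the middle, stop rolling. Square pockets 60x60 mm, middles x=+33, y=+83 and -83 mm. Keep fingertips above the walls
- leg_1_mid (a point): one of two alike loose round beech stool legs (either fits either tray, either way round), 210 mm long along y, 38 mm thick, about 0.11 kg. This point: on its centre line at mid-length, 19 mm above what it lies on; z up at the start. Both lie side by side at the start, 76 mm apart, between ribs on a fixed plywood rack, 6 mm above the bench. Grip across x round the middle
- leg_2_mid (a point): the other of two alike loose round beech stool legs (either fits either tray, either way round), 210 mm long along y, 38 mm thick, about 0.11 kg. This point: on its centre line at mid-length, 19 mm above what it lies on; z up at the start. Both lie side by side at the start, 76 mm apart, between ribs on a fixed plywood rack, 6 mm above the bench. Grip across x round the middle
- ferrule: loose brass ferrule, a plain tube 38 mm across outside, 26 mm inside, 36 mm high, origin at the centre of its underside, z up; stands upright on the bench, round, can be gripped from any side
- levelling_foot: loose steel levelling foot: silver metal base disc 42 mm across tapering to 12 mm height, then a steel barrel 20 mm across from 12 to 36 mm height, then a 12 mm stud to 46 mm; grip the barrel, origin at the centre of its underside, z up; stands upright on the bench, round, can be gripped from any side
- rubber_tip: loose dark rubber leg tip, a cup open at the top: flange 44 mm across at the bottom (10 mm high), then 36 mm across up to 36 mm height, origin at the centre of its underside, z up; stands upright on the bench, round, can be gripped from any side
- orange_cap: loose orange plastic cap, 38 mm across, 36 mm high, domed top; not wanted in either kit, stays where it is, origin at the centre of its underside, z up; stands upright on the bench, round, can be gripped from any side
There are look-alikes about, which are no part of the job. Of the things like the rubber_tip, leave any that is purple; of the rest the smaller one is meant.

How it is judged (in metres and radians):
At the end, for the whole second after the job is handed in: A leg in each long pocket (within 15 mm across, 12 mm along, 0.15 rad); ferrule and levelling foot in square pockets of the blue tray, rubber tip in one of the yellow (within 14 mm in x and y, upright to 0.15 rad), all down and at rest; orange cap within 30 mm of its start ((((x of leg_1_mid in the frame of tray_blue between -0.048 and -0.018 m and y of leg_1_mid in the frame of tray_blue between -0.012 and 0.012 m and z of leg_1_mid in the frame of tray_blue below 0.03 m and angle between the y axis of leg_1_mid and the y axis of tray_blue, either way round below 0.15 rad) and (x of leg_2_mid in the frame of tray_yellow between -0.048 and -0.018 m and y of leg_2_mid in the frame of tray_yellow between -0.012 and 0.012 m and z of leg_2_mid in the frame of tray_yellow below 0.03 m and angle between the y axis of leg_2_mid and the y axis of tray_yellow, either way round below 0.15 rad)) or ((x of leg_1_mid in the frame of tray_yellow between -0.048 and -0.018 m and y of leg_1_mid in the frame of tray_yellow between -0.012 and 0.012 m and z of leg_1_mid in the frame of tray_yellow below 0.03 m and angle between the y axis of leg_1_mid and the y axis of tray_yellow, either way round below 0.15 rad) and (x of leg_2_mid in the frame of tray_blue between -0.048 and -0.018 m and y of leg_2_mid in the frame of tray_blue between -0.012 and 0.012 m and z of leg_2_mid in the frame of tray_blue below 0.03 m and angle between the y axis of leg_2_mid and the y axis of tray_blue, either way round below 0.15 rad))) and x of ferrule in the frame of tray_blue between 0.019 and 0.047 m and z of each of ferrule, levelling_foot in the frame of tray_blue below 0.008 m and angle between each of ferrule, levelling_foot, rubber_tip's own z axis and vertical below 0.15 rad and (y of ferrule in the frame of tray_blue between -0.097 and -0.069 m or y of ferrule in the frame of tray_blue between 0.069 and 0.097 m) and x of levelling_foot in the frame of tray_blue between 0.019 and 0.047 m and (y of levelling_foot in the frame of tray_blue between -0.097 and -0.069 m or y of levelling_foot in the frame of tray_blue between 0.069 and 0.097 m) and x of rubber_tip in the frame of tray_yellow between 0.019 and 0.047 m and z of rubber_tip in the frame of tray_yellow below 0.008 m and (y of rubber_tip in the frame of tray_yellow between -0.097 and -0.069 m or y of rubber_tip in the frame of tray_yellow between 0.069 and 0.097 m) and distance of orange_cap from where it was at the start of the episode below 0.03 m and linear speed of each of ferrule, levelling_foot, rubber_tip below 0.02 m/s); the robot touches nothing.
It fails at once if the orange cap is moved (distance of orange_cap from where it was at the start of the episode above 0.03 m).
It also fails if it takes over 120 s, if anything falls off the work surface, if the arm or the gripper's body presses on something with over 40 N, if the wrist force passes 120 N, or if a joint passes its speed limit or range.

## Robot

A 7-joint arm with a two-finger parallel gripper is mounted at the origin on the work surface; the furniture and walls round the work are solid. World frame = base frame: x ahead of the robot, y to its left, z up, the work surface at z = 0. Lengths are in m, angles in degrees, forces in N, time in s.
With the tool pointing down it reaches from about 0.4 to 0.9 m from the base axis. Payload 5.5 kg.
Tool frame: the origin (TCP) lies midway between the tips of the shut fingers; the grasp point (between the pads) lies 19 mm behind it; z points along the fingers, y is the line along which they close (so a half turn about z gives the same grasp; the last joint's range is limited). The gripper opens to 85 mm and grips with 20 to 120 N. Pads are 22 mm wide; open, the fingers measure 114 mm over their backs; the gripper's body (76 mm by 85 mm) begins 54 mm behind the grasp point. The pads swing forward as they close: fully open they stand 13 mm farther back than shut.
Start: joints at [-54.19, 28.699, -24.465, 88.831, 12.651, 65.22, -12.049], TCP at [0.23, 0.608, 0.231] pointing down, gripper open.
Joint ranges: [-164.97, 164.97], [-17.58, 116.51], [-87.97, 89.64], [11.32, 138.91], [-80.73, 260.73], [10.89, 115.49], [-147.41, 147.41]. Speed limits (degrees/s): [147.25, 147.25, 180, 180, 180, 180, 180].

## Interface

Orientations are given as [roll, pitch, yaw] about the fixed x, y, z axes, in that order (R = Rz(yaw) Ry(pitch) Rx(roll)).
In Python, from rig import ctrl gives the robot as it stands. The module is installed in compiled form; this text tells all that it offers.
- The arm moves only by the tool jog_arm, never from a script. Its argument "moves" is one flat list of numbers, 5 for each row, row after row: the shift along the world's x, y, z in m, then the turn about the world's z in degrees, then the opening, from -1 (shut) to 1 (fully open). In form: [dx, dy, dz, spin, fingers, dx, dy, dz, spin, fingers, ...]. A call has 1 to 12 rows; each row shifts and turns the commanded pose from where the row before left it; what a row does not reach is not made up. A row lasts 1/10 s, in which the tool goes at most 50 mm and 8.59 degrees, less where a joint would pass 70% of its speed; a pose out of reach is approached as far as the arm can. A call is refused whole if a number of a shift passes 0.05 or a number of a turn 8.59, either way. A call with a gripper value outside its range is refused whole. The fingers move at their own pace and stop on an object; the grip force is fixed at half the most. Time passes only in rows, so rows that do not move let the fingers close. It gives the time, the measured TCP pose, the force, the opening and the grip force at its end, in the units of the state.
- ctrl.get_obs(): the state, without advancing time (a new reading comes with each control period).
- ctrl.get_image(name): name is "scene" or "top" or "wrist"; returns a dict with "image" (384x512x3 uint8, red, green, blue), "range_z" (384x512 float32, m along the optical axis (not along the pixel's ray), 0 where there is no reading), "camera_matrix" (3x3 intrinsics, pixels), "R" (3x3) and "t" (3): a world point X has camera coordinates R X + t; the wrist camera has in their place "tool_from_camera" (4x4, takes a point from camera to tool coordinates, whose origin is the TCP and whose axes are the flange's). Camera axes: x right, y down, z forward; pixel columns grow to the right and rows downward; lengths in m; the calibration is good to about 2 mm. The wrist camera is an equidistant fisheye: a pixel r from the principal point sees the ray r / f radians off the axis. A picture is of the moment at which its call begins: read the wrist's pose just before it.
- ctrl.close_job(): hands the job in; it is judged then, once.
Trained networks look in the newest picture that a camera, given by its name, has taken for a name from the list of things; names that differ only in an ending like _2 or _b are one class to them, and where a whole thing is asked for, a point or a joint stands for the part that bears it (a point fixed in the world has none). Each returns a list of dicts, best first, with "confidence" (0 to 1); they miss things now and then, are a little off and sometimes report something else, mostly with a low value. They report only what shows in the picture. A call takes as long as a camera call. They do not tell look-alikes from the thing itself.
- ctrl.find_in(query, camera): "at" ([row, column] in pixels, amid what is visible of it).
- ctrl.regions_of(query, camera): "region" (384x512 bool, what is visible of it) and "at" ([row, column] in pixels, amid what is visible of it).
- ctrl.mark_of(query, camera): "at" ([row, column] in pixels: a listed point, or the origin of a listed thing).
The state is a dict: "clock": time; "joints": joint angles; "joint_vel": joint speeds; "joint_efforts": joint torques, N m; "eef_pos": TCP position; "orientation": TCP orientation; "wrist_force": force on the tool from outside, world axes, zero at the start; "ft_torque": the same for the moment, N m; "gripper_width": finger opening in m; "grip_force": force on a finger pad.
Only numpy, scipy, OpenCV 4.12 (cv2) and the standard library are available. Lean on these libraries where they do the work, as an engineer would, in place of code of your own. Each camera call takes 0.05 s, during which the arm holds its last target. There are 200 camera calls.

## Working session

There is one attempt and no reset: what is moved stays moved. The work goes in short steps, Python scripts to look and compute and a tool call to move; the robot and the scene stay as the last step left them, time stands still between calls to the robot, and variables do not carry over. Pictures are saved under pics/ and viewed, at most 14 in all, crops included, and the job is handed in when it is done.

Besides the shell and the picture viewer there is one more tool, called after "Call:" as name(argument=value, ...) on one line, values as JSON. jog_arm: Moves the arm, as the interface text tells. Its arguments: {"type":"object","properties":{"moves":{"type":"array"}},"required":["moves"]}

```bash
mkdir -p pics; cat > h.py <<'E'
from rig import ctrl
import numpy as np, cv2
def grab(c): return ctrl.get_image(c)
def world(im,r,c):
    z=np.median([v for v in im["range_z"][int(r)-1:int(r)+2,int(c)-1:int(c)+2].ravel() if v>0] or [0])
    p=np.linalg.inv(im["camera_matrix"])@[c,r,1]*z
    return im["R"].T@(p-im["t"])
def cloud(im):
    rr,cc=np.mgrid[:384,:512]
    p=np.stack([cc,rr,np.ones_like(cc)],-1)@np.linalg.inv(im["camera_matrix"]).T*im["range_z"][...,None]
    return (p-im["t"])@im["R"]
def save(n,im,s=1.5): cv2.imwrite(f"pics/{n}.png",cv2.resize(im["image"][...,::-1],None,fx=s,fy=s))
E
python3 - <<'E'
from h import *
np.set_printoptions(precision=3,suppress=True)
for cam in("top","scene"):
    im=grab(cam); save(cam+"1",im); P=cloud(im)
    print(cam,"campos",-im["R"].T@im["t"])
    for q in("tray_blue","tray_yellow","leg_1_mid","ferrule","levelling_foot","rubber_tip","orange_cap"):
        for d in ctrl.regions_of(q,cam)[:5]:
            m=d["region"]&(im["range_z"]>0)
            if m.sum()<5: continue
            X=P[m]; zt=np.percentile(X[:,2],95); T=X[X[:,2]>zt-.006]
            print(q,round(d["confidence"],2),np.round(d["at"]),"n",m.sum(),"lo",np.percentile(X,2,axis=0),"hi",np.percentile(X,98,axis=0),"topmean",T.mean(0),"rgb",im["image"][m].mean(0).astype(int))
print(ctrl.get_obs()["clock"],ctrl.get_obs()["orientation"])
E
```

```text
top campos [0.231 0.017 1.308]
tray_blue 0.56 [156. 340.] n 2857 lo [ 0.41  -0.376 -0.001] hi [ 0.547 -0.146  0.015] topmean [ 0.486 -0.257  0.01 ] rgb [176 159 145]
tray_yellow 0.87 [156. 186.] n 3018 lo [ 0.41   0.148 -0.001] hi [0.546 0.38  0.015] topmean [0.486 0.264 0.01 ] rgb [222 189 118]
leg_1_mid 0.68 [171. 265.] n 569 lo [ 0.412 -0.099  0.025] hi [0.443 0.091 0.047] topmean [ 0.428 -0.037  0.042] rgb [208 178 138]
ferrule 0.63 [148. 394.] n 95 lo [ 0.494 -0.451  0.007] hi [ 0.526 -0.418  0.039] topmean [ 0.511 -0.434  0.036] rgb [141 112  67]
rubber_tip 0.8 [199. 203.] n 247 lo [0.318 0.18  0.007] hi [0.368 0.229 0.053] topmean [0.344 0.206 0.049] rgb [56 52 47]
rubber_tip 0.66 [230. 183.] n 142 lo [0.216 0.243 0.001] hi [0.252 0.279 0.039] topmean [0.234 0.263 0.036] rgb [128  79 140]
rubber_tip 0.56 [201. 173.] n 135 lo [0.314 0.282 0.003] hi [0.348 0.315 0.039] topmean [0.331 0.299 0.036] rgb [63 56 49]
orange_cap 0.45 [198. 349.] n 112 lo [ 0.316 -0.302  0.007] hi [ 0.348 -0.271  0.04 ] topmean [ 0.333 -0.289  0.036] rgb [194 121  67]
scene campos [-0.007 -0.705  0.961]
[... 743 characters left out ...]
.508 -0.437  0.036] rgb [118  89  45]
levelling_foot 0.47 [118. 230.] n 71 lo [0.486 0.428 0.002] hi [0.52  0.465 0.047] topmean [0.503 0.442 0.043] rgb [140 133 126]
rubber_tip 0.69 [167. 220.] n 207 lo [0.315 0.178 0.007] hi [0.361 0.226 0.051] topmean [0.339 0.203 0.049] rgb [29 26 22]
rubber_tip 0.54 [150. 204.] n 119 lo [0.31  0.28  0.002] hi [0.358 0.324 0.039] topmean [0.329 0.298 0.037] rgb [39 33 27]
rubber_tip 0.53 [167. 185.] n 125 lo [0.212 0.241 0.002] hi [0.248 0.278 0.04 ] topmean [0.23  0.261 0.037] rgb [76 40 84]
orange_cap 0.57 [268. 286.] n 152 lo [ 0.313 -0.307  0.007] hi [ 0.345 -0.274  0.04 ] topmean [ 0.329 -0.291  0.036] rgb [166  84  34]
0.8 [179.996   0.001 159.274]
```

View pics/top1.png

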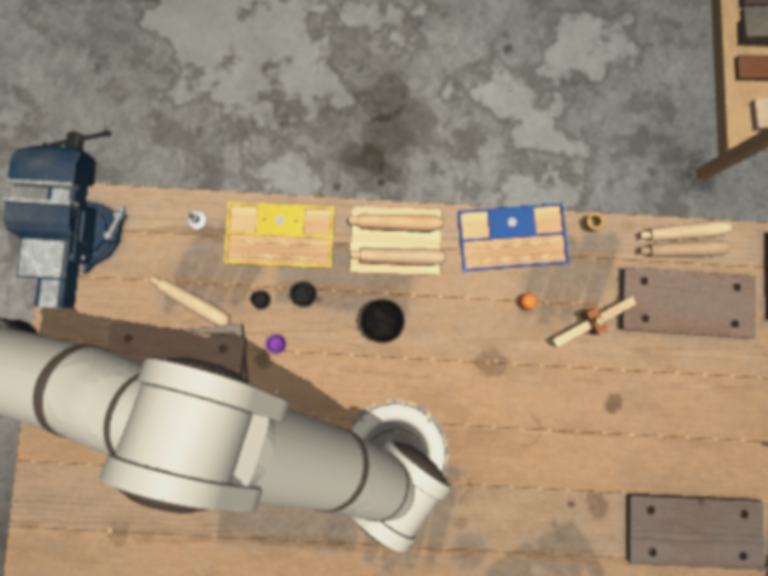

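View pics/scene1.png

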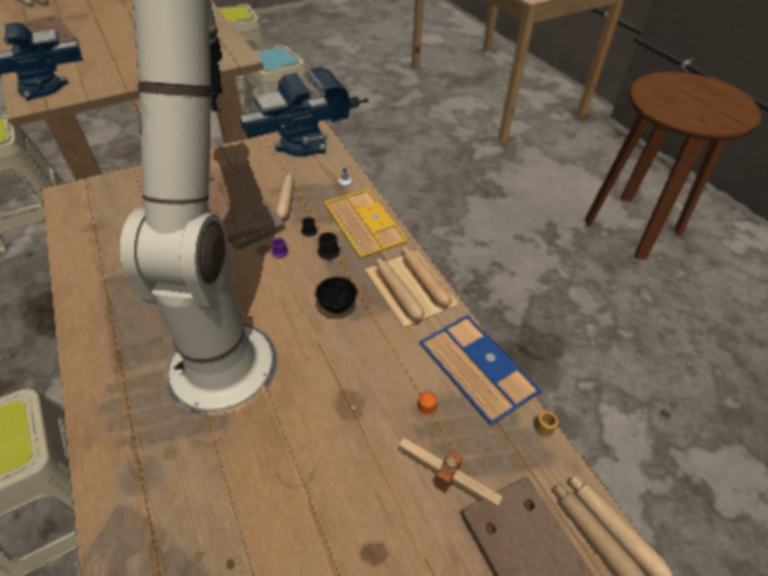

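The pictures show the rubber-tip candidates (top1 pixels): small black (260,299), bigger black (303,293) and purple (276,343). I choose the small black one. The legs are on the pale rack at (400,220) and (400,257); the loose sticks at (190,300), (685,230) and (593,320) are not them. The levelling foot is at (197,219), the ferrule at (594,221) and the orange cap at (528,301). Next I fit the trays and legs in both views and crop the tips.

```bash
python3 - <<'E'
from h import *
np.set_printoptions(precision=4,suppress=True)
for cam in("top","scene"):
    im=grab(cam); P=cloud(im); h=cv2.cvtColor(im["image"],cv2.COLOR_RGB2HSV); v=im["range_z"]>0
    box=lambda a,b,c,d:(P[...,0]>a)&(P[...,0]<b)&(P[...,1]>c)&(P[...,1]<d)&v
    for n,lo,hi,y0,y1 in(("blue",100,125,-.42,-.1),("yellow",20,32,.11,.42)):
        m=box(.36,.6,y0,y1)&(h[...,0]>=lo)&(h[...,0]<=hi)&(h[...,1]>(130 if n=="blue" else 170))
        m=cv2.morphologyEx(m.astype('u1'),cv2.MORPH_CLOSE,np.ones((3,3)))>0
        X=P[m&v]; 
        print(cam,n,m.sum(),cv2.minAreaRect((X[:,:2]*1000).astype('f4')),"z",np.percentile(X[:,2],[5,50,95]))
    for x0 in(.39,.465):
        m=box(x0,x0+.075,-.14,.14)&(P[...,2]>.022); X=P[m]; c=X[:,:2].mean(0)
        print(cam,"leg",m.sum(),cv2.minAreaRect((X[:,:2]*1000).astype('f4')),"top z",np.percentile(X[:,2],99))
        ys=X[:,1]; T=X[X[:,2]>.037]; print("  axis fit",np.polyfit(T[:,1],T[:,0],1))
    m=box(.46,.55,.40,.49)&(P[...,2]>.006); X=P[m]
    print(cam,"foot",m.sum(),X.min(0),X.max(0), "high part",X[X[:,2]>.02].mean(0),"all",cv2.minEnclosingCircle((X[:,:2]*1000).astype('f4')))
    for n,(a,b) in dict(fer=(.51,-.436),tip=(.330,.298),big=(.342,.205),orange=(.331,-.29)).items():
        m=box(a-.04,a+.04,b-.04,b+.04)&(P[...,2]>.027); X=P[m]
        print(cam,n,m.sum(),cv2.minEnclosingCircle((X[:,:2]*1000).astype('f4')),X[:,2].max())
    if cam=="scene": c=im["image"][135:200,170:250]; cv2.imwrite("pics/crop.png",cv2.resize(c[...,::-1],None,fx=7,fy=7,interpolation=2))
E
```

```text
top blue 470 ((513.2109375, -255.70535278320312), (62.92273712158203, 96.79903411865234), 4.173977851867676) z [0.0061 0.0101 0.0142]Traceback (most recent call last):
  File "<stdin>", line 10, in <module>
    return _quantile_unchecked(
        a, q, axis, out, overwrite_input, method, keepdims, weights)
    return _ureduce(a,
                    func=_quantile_ureduce_func,
    ...<5 lines>...
                    overwrite_input=overwrite_input,
                    method=method)
    r = func(a, **kwargs)
    result = _quantile(arr,
                       quantiles=q,
    ...<2 lines>...
                       out=out,
                       weights=wgt)
    slices_having_nans = np.isnan(arr[-1, ...])
                                  ~~~^^^^^^^^^
IndexError: index -1 is out of bounds for axis 0 with size 0
```

```bash
python3 - <<'E'
from h import *
np.set_printoptions(precision=4,suppress=True)
for cam in("top","scene"):
    im=grab(cam); P=cloud(im); v=im["range_z"]>0
    box=lambda a,b,c,d:(P[...,0]>a)&(P[...,0]<b)&(P[...,1]>c)&(P[...,1]<d)&v
    for n,y0,y1 in(("blue",-.40,-.12),("yellow",.12,.405)):
        r=ctrl.regions_of("tray_"+n,cam)[0]["region"]
        for nm,m in(("net",box(.38,.57,y0,y1)&r),("hgt",box(.38,.57,y0,y1)&(P[...,2]>.0055))):
            if m.sum()<50: continue
            print(cam,n,nm,m.sum(),cv2.minAreaRect((P[m][:,:2]*1000).astype('f4')),"z",np.percentile(P[m][:,2],[5,50,95]))
    for x0 in(.39,.465):
        m=box(x0,x0+.075,-.14,.14)&(P[...,2]>.022); X=P[m]
        T=X[X[:,2]>.037]; print(cam,"leg",m.sum(),cv2.minAreaRect((X[:,:2]*1000).astype('f4')),"top z",np.percentile(X[:,2],99),"fit",np.polyfit(T[:,1],T[:,0],1))
    for n,(a,b) in dict(fer=(.51,-.436),tip=(.330,.298),big=(.342,.205),orange=(.331,-.29),foot=(.503,.443)).items():
        m=box(a-.04,a+.04,b-.04,b+.04)&(P[...,2]>(.018 if n=="foot" else .027)); X=P[m]
        print(cam,n,m.sum(),cv2.minEnclosingCircle((X[:,:2]*1000).astype('f4')) if len(X) else 0,X[:,2].max() if len(X) else 0)
    if cam=="scene": c=im["image"][135:200,170:250]; cv2.imwrite("pics/crop.png",cv2.resize(c[...,::-1],None,fx=7,fy=7,interpolation=2))
E
```

```text
top blue net 2953 ((481.8297119140625, -262.48785400390625), (145.86184692382812, 248.56690979003906), 4.669512748718262) z [0.0003 0.0063 0.0131]
top blue hgt 1704 ((465.0958251953125, -259.1827392578125), (172.20077514648438, 276.8038330078125), 3.9540836811065674) z [0.0058 0.009  0.014 ]
top yellow net 2917 ((478.2844543457031, 265.70025634765625), (242.83203125, 140.81346130371094), 88.32747650146484) z [0.0009 0.0067 0.0133]
top yellow hgt 1854 ((474.815185546875, 261.8700866699219), (278.2400207519531, 182.9291229248047), 88.52520751953125) z [0.0058 0.0089 0.0141]
top leg 600 ((427.1589050292969, -1.1308441162109375), (34.07481002807617, 204.3448944091797), 0.6419817209243774) top z 0.04789918555284894 fit [0.0301 0.4295]
top leg 608 ((503.607177734375, 2.7302322387695312), (36.212459564208984, 205.6007537841797), 0.01480053924024105) top z 0.047561053873024305 fit [0.0283 0.5056]
top fer 73 ((511.23553466796875, -436.29962158203125), 19.084985733032227) 0.0426973718320245
top tip 56 ((332.0896301269531, 299.71978759765625), 18.238800048828125) 0.04165511450207977
top big 105
[... 956 characters left out ...]
4532470703) top z 0.047503001520283514 fit [0.029  0.4254]
scene leg 422 ((503.0191955566406, 1.2024078369140625), (207.28939819335938, 38.731597900390625), 87.97306060791016) top z 0.047493707461545596 fit [0.0249 0.5012]
scene fer 103 ((508.5768127441406, -437.11126708984375), 20.067434310913086) 0.040400482462361616
scene tip 49 ((326.8638000488281, 299.1352233886719), 19.524429321289062) 0.04207725478695693
scene big 131 ((339.2282409667969, 203.8806915283203), 25.839265823364258) 0.0547166768074467
scene orange 108 ((330.6648864746094, -289.5770568847656), 18.326345443725586) 0.04069419817767341
scene foot 34 ((503.581787109375, 445.2967529296875), 10.64603042602539) 0.04679697815464986
```

View pics/crop.png

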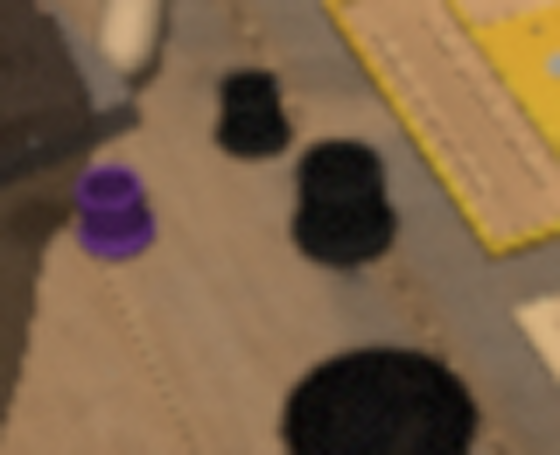

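The crop confirms it: small dark tip at (253,112), bigger black look-alike at (345,200), purple at (115,212). Both views agree to within about 5 mm, and the heights match the text: fittings 36, foot 46, leg tops 44–47, walls about 10–13 mm. I start with the foot.

Call:
jog_arm(moves=[0.0306, -0.018, -0.009, -7.87, 0.3, 0.0306, -0.018, -0.009, -7.87, 0.3, 0.0306, -0.018, -0.009, -7.87, 0.3, 0.0306, -0.018, -0.009, -7.87, 0.3, 0.0306, -0.018, -0.009, -7.87, 0.3, 0.0306, -0.018, -0.009, -7.87, 0.3, 0.0306, -0.018, -0.009, -7.87, 0.3, 0.0306, -0.018, -0.009, -7.87, 0.3, 0.0306, -0.018, -0.009, -7.87, 0.3, 0, 0, 0, 0, 0.3, 0, 0, 0, 0, 0.3])

```text
clock: 2.25
eef_pos: [0.5063, 0.4447, 0.1498]
orientation: [-180.0, 0.0, 88.3]
wrist_force: [-1.0, -0.5, 0.1]
gripper_width: 0.0555
grip_force: 0.0
```

```bash
cat >> h.py <<'E'
from scipy.spatial.transform import Rotation as Ro
def wcloud(im,o):
    K=im["camera_matrix"]; rr,cc=np.mgrid[:384,:512]
    u=(cc-K[0,2])/K[0,0]; v=(rr-K[1,2])/K[1,1]; th=np.hypot(u,v)
    s=np.where(th>1e-6,np.tan(np.minimum(th,1.45))/np.maximum(th,1e-6),1)
    p=np.stack([u*s,v*s,np.ones_like(u)],-1)*im["range_z"][...,None]
    T=im["tool_from_camera"]; p=p@T[:3,:3].T+T[:3,3]
    R=Ro.from_euler("xyz",o["orientation"],degrees=True).as_matrix()
    P=p@R.T+o["eef_pos"]; P[(im["range_z"]<=0)|(th>1.35)]=np.nan; return P
def wlook(): 
    o=ctrl.get_obs(); im=grab("wrist"); return im,wcloud(im,o),o
def circ(P,a,b,z0,r=.04):
    with np.errstate(invalid="ignore"): m=(np.hypot(P[...,0]-a,P[...,1]-b)<r)&(P[...,2]>z0)
    X=P[m]; 
    if len(X)<5: return None
    (x,y),q=cv2.minEnclosingCircle((X[:,:2]*1000).astype('f4')); return round(x),round(y),round(q),"zmax",round(float(np.percentile(X[:,2],99)),4),"n",len(X)
def rect(P,m):
    X=P[m]; return cv2.minAreaRect((X[~np.isnan(X[:,0])][:,:2]*1000).astype('f4')),np.nanpercentile(X[:,2],[5,50,95])
E
python3 - <<'E'
from h import *
im,P,o=wlook(); save("w1",im); print(o["joints"],o["eef_pos"])
print("foot",circ(P,.505,.445,.018),circ(P,.505,.445,.004)," tip",circ(P,.33,.299,.027),"big",circ(P,.342,.205,.027))
for d in ctrl.regions_of("tray_yellow","wrist")[:2]: print(d["confidence"],rect(P,d["region"]))
for d in ctrl.regions_of("levelling_foot","wrist")[:2]: print(d["confidence"],d["at"],rect(P,d["region"]))
E
```

```text
[-40.25097968  33.77170993  -4.77802251  89.51332265   3.18986294
  56.8945496  -47.63303703] [0.50633975 0.44473536 0.14975208]
foot (505, 445, 40, 'zmax', 0.2532, 'n', 20606) (505, 445, 40, 'zmax', 0.2531, 'n', 21515)  tip (320, 290, 3, 'zmax', 0.0371, 'n', 20) big (341, 212, 22, 'zmax', 0.0492, 'n', 304)
0.56 [177.0, 253.6] (((508.2575378417969, 447.78460693359375), (40.56637954711914, 42.428810119628906), 66.6815414428711), array([0.00510692, 0.01052064, 0.04604326]))
```

View pics/w1.png

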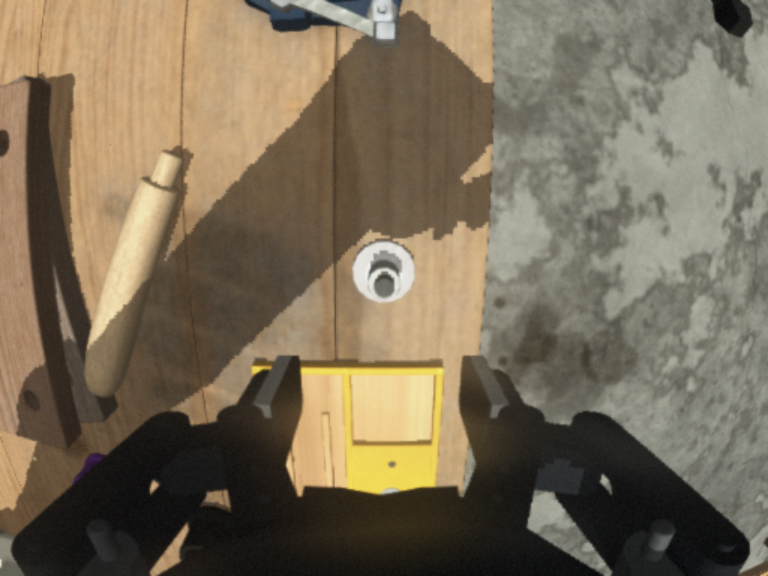

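The picture shows the foot at (384,275), centred between the fingers. The depth puts it at (0.507,0.447). I go down and grip.

Call:
jog_arm(moves=[0.001, 0.0025, -0.045, 0, 0.3, 0, 0, -0.045, 0, 0.3, 0, 0, -0.03, 0, 0.3, 0, 0, -0.019, 0, 0.3, 0, 0, 0, 0, 0.3, 0, 0, 0, 0, -1, 0, 0, 0, 0, -1, 0, 0, 0, 0, -1, 0, 0, 0, 0, -1, 0, 0, 0, 0, -1])

```text
clock: 3.4
eef_pos: [0.5079, 0.45, 0.014]
orientation: [179.8, -0.2, 88.4]
wrist_force: [-0.9, 0.5, 7.2]
gripper_width: 0.0173
grip_force: 58.7
```

Call:
jog_arm(moves=[0, 0, 0.01, 0, -1, 0, 0, 0.02, 0, -1, 0, 0, 0.04, 0, -1, 0, 0, 0.03, 0, -1, 0, 0, 0, 0, -1])

```text
clock: 3.9
eef_pos: [0.5095, 0.4511, 0.118]
orientation: [179.6, -0.4, 88.4]
wrist_force: [-0.2, 0.8, -0.6]
gripper_width: 0.0166
grip_force: 58.6
```

```bash
python3 - <<'E'
from h import *
im,P,o=wlook(); 
for d in ctrl.regions_of("levelling_foot","wrist")[:2]: print(d["confidence"],d["at"],rect(P,d["region"]))
cv2.imwrite("pics/w2.png",cv2.resize(im["image"][150:384,130:390][...,::-1],None,fx=2.5,fy=2.5)); print(o["eef_pos"],o["wrist_force"])
E
```

```text
0.66 [240.1, 251.9] (((500.36846923828125, 408.7105712890625), (123.85636138916016, 47.02558135986328), 82.08943939208984), array([0.10872642, 0.12288569, 0.15016268]))
[0.50950195 0.45112988 0.11799   ] [-0.23549136  0.8221571  -0.59054863]
```

View pics/w2.png

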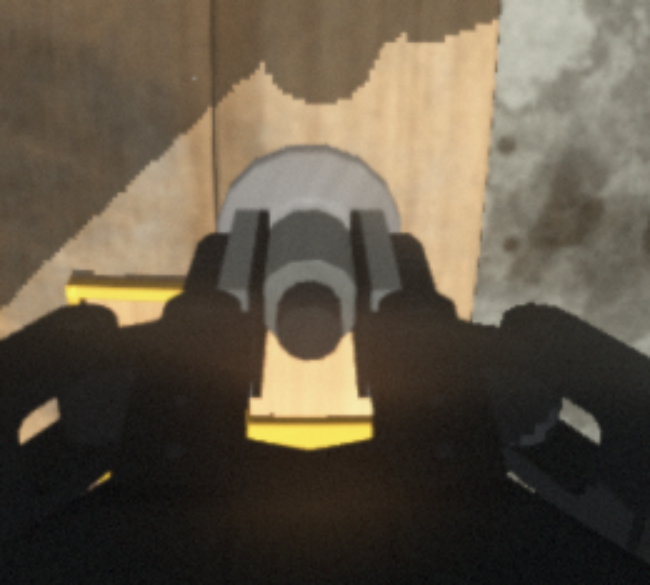

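The picture shows the barrel held between the pads, with the stud at (310,320) and the disc below upright. I carry it to the blue tray's +y square.

Call:
jog_arm(moves=[0, -0.04, 0, 0, -1, 0, -0.049, 0, 0, -1, 0, -0.049, 0, 0, -1, 0, -0.049, 0, 0, -1, 0, -0.049, 0, 0, -1, 0, -0.049, 0, 0, -1, 0, -0.049, 0, 0, -1, 0, -0.049, 0, 0, -1, 0, -0.049, 0, 0, -1, 0, -0.049, 0, 0, -1, 0, -0.049, 0, 0, -1, 0, -0.049, 0, 0, -1])

```text
clock: 5.2
eef_pos: [0.5048, -0.1323, 0.1103]
orientation: [-179.9, -0.0, 88.4]
wrist_force: [0.9, -0.4, -0.1]
gripper_width: 0.0167
grip_force: 58.6
```

Call:
jog_arm(moves=[-0.004, -0.03, 0, 0, -1, 0, -0.015, 0, 0, -1, 0, 0, 0, 0, -1, 0, 0, 0, 0, -1])

```text
clock: 5.6
eef_pos: [0.5023, -0.1735, 0.1107]
orientation: [-179.9, -0.1, 88.5]
wrist_force: [-0.6, -0.4, -0.7]
gripper_width: 0.0173
grip_force: 58.6
```

```bash
python3 - <<'E'
from h import *
for cam in("top","scene"):
    im=grab(cam); P=cloud(im); save(cam+"2",im)
    e=ctrl.get_obs()["eef_pos"]
    for d in ctrl.regions_of("levelling_foot",cam)[:2]: print(cam,d["confidence"],d["at"],rect(P,d["region"]&(im["range_z"]>0)))
im,P,o=wlook(); save("w3",im); print(o["eef_pos"],o["orientation"])
D=P[...,2]
with np.errstate(invalid="ignore"):
  m=(np.hypot(P[...,0]-e[0],P[...,1]-e[1])<.04)&(D<e[2])&(D>e[2]-.03); print("disc",rect(P,m),m.sum())
  for d in ctrl.regions_of("tray_blue","wrist")[:2]: print(d["confidence"],rect(P,d["region"]))
  hs=cv2.cvtColor(im["image"],cv2.COLOR_RGB2HSV); m=(hs[...,0]>100)&(hs[...,0]<125)&(hs[...,1]>130)&(P[...,2]<.03); print("blue",m.sum(),rect(P,m))
E
```

```text
scene 0.51 [202.7, 312.2] (((505.4930419921875, -156.1646728515625), (80.60527038574219, 35.610595703125), 65.59271240234375), array([0.09992418, 0.10746607, 0.12465648]))
[ 0.50280698 -0.17322582  0.11119666] [-1.79987157e+02 -5.39808478e-02  8.86382513e+01]
disc (((501.6763000488281, -163.89527893066406), (18.91145896911621, 41.120201110839844), 88.67011260986328), array([0.10042448, 0.10544721, 0.1095865 ])) 1576
0.85 (((473.9713134765625, -233.46746826171875), (144.162109375, 184.76528930664062), 4.656147480010986), array([0.00303428, 0.00454466, 0.01061655]))
blue 1514 (((422.62078857421875, -115.34295654296875), (140.85772705078125, 431.6841735839844), 36.0749397277832), array([0.00911081, 0.01002861, 0.01112682]))
```

View pics/w3.png

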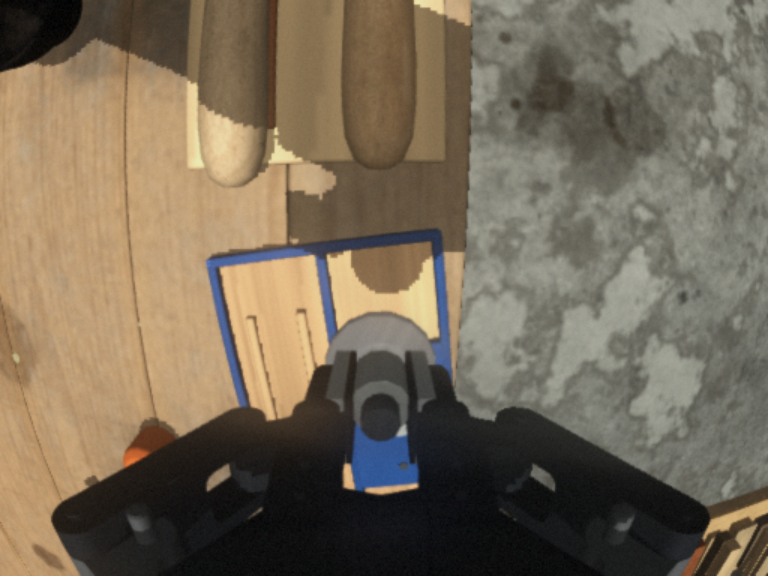

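The picture shows the foot's disc at (380,345), heading for the near square of the blue tray, whose middle is about (385,300) projected. The tray and disc agree to 3 mm, so I lower it.

Call:
jog_arm(moves=[0.001, -0.003, -0.04, 0, -1, 0, 0, -0.035, 0, -1, 0, 0, -0.015, 0, -1, 0, 0, -0.002, 0, -1, 0, 0, 0, 0, -1])

```text
clock: 6.4
eef_pos: [0.5038, -0.1784, 0.0197]
orientation: [180.0, -0.0, 88.5]
wrist_force: [0.5, 1.0, -0.5]
gripper_width: 0.0174
grip_force: 65.1
```

Call:
jog_arm(moves=[0, 0, -0.001, 0, -1, 0, 0, 0, 0, -1, 0, 0, 0, 0, -0.2, 0, 0, 0, 0, 0, 0, 0, 0, 0, 0, 0, 0, 0.02, 0, 0, 0, 0, 0.04, 0, 0, 0, 0, 0.04, 0, 0.3])

```text
clock: 7.2
eef_pos: [0.5025, -0.1783, 0.1188]
orientation: [-179.9, -0.0, 88.4]
wrist_force: [0.8, -0.3, -0.3]
gripper_width: 0.0546
grip_force: 0.0
```

Call:
jog_arm(moves=[0.0005, -0.045, 0, 0, 0.3, 0.0005, -0.045, 0, 0, 0.3, 0.0005, -0.045, 0, 0, 0.3, 0.0005, -0.045, 0, 0, 0.3, 0.0005, -0.045, 0, 0, 0.3, 0.0005, -0.033, 0, 0, 0.3, 0, 0, 0, 0, 0.3, 0, 0, 0, 0, 0.3])

```text
clock: 8.0
eef_pos: [0.5056, -0.4374, 0.1178]
orientation: [-180.0, -0.0, 88.3]
wrist_force: [0.5, 1.1, -0.1]
gripper_width: 0.0551
grip_force: 0.0
```

```bash
python3 - <<'E'
from h import *
im,P,o=wlook(); save("w4",im); print(o["eef_pos"],o["orientation"],o["joints"])
for q in("ferrule","levelling_foot","tray_blue"):
  for d in ctrl.regions_of(q,"wrist")[:2]: print(q,d["confidence"],d["at"],rect(P,d["region"]))
E
```

```text
[ 0.5055828  -0.43735237  0.11784321] [-1.79961687e+02 -2.49470318e-02  8.83180822e+01] [35.0562822  35.29382226  4.9761858  91.79529942 -3.58816708 53.11248034
 39.59721564]
ferrule 0.56 [205.1, 262.8] (((508.1860656738281, -441.0007629394531), (46.36154556274414, 36.9118537902832), 41.86436462402344), array([0.00553022, 0.03464468, 0.03681952]))
tray_blue 0.55 [65.2, 223.6] (((559.50048828125, -286.2381591796875), (324.9710998535156, 162.78582763671875), 20.659791946411133), array([0.00298888, 0.00472538, 0.01072341]))
```

View pics/w4.png

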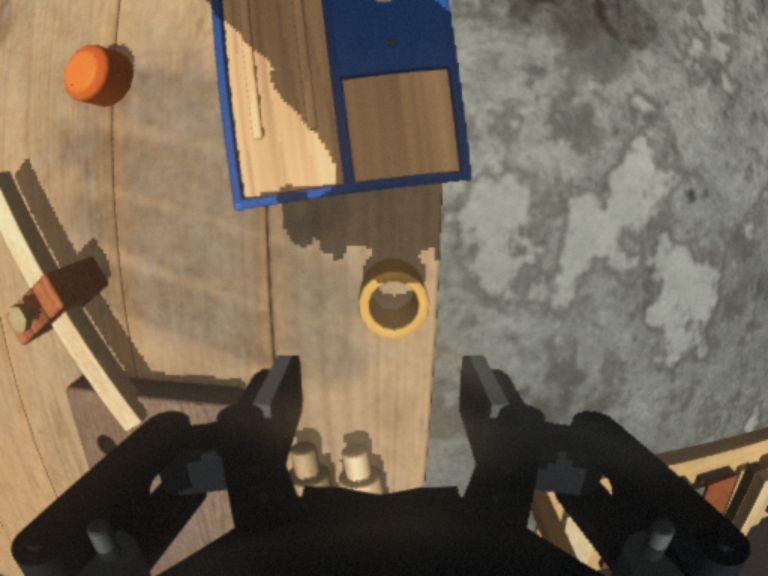

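```bash
python3 - <<'E'
from h import *
im,P,o=wlook(); print(o["eef_pos"])
with np.errstate(invalid="ignore"):
  m=(P[...,2]>.033)&(P[...,2]<.04)&(np.hypot(P[...,0]-.509,P[...,1]+.437)<.035); print("ring",rect(P,m),m.sum())
  rr,cc=np.mgrid[:384,:512]; hs=cv2.cvtColor(im["image"],cv2.COLOR_RGB2HSV)
  # square pocket of the tray by pixel crop: wood inside rows 45-122, cols 228-307
  m=(rr>30)&(rr<130)&(cc>215)&(cc<315)&~((hs[...,0]>95)&(hs[...,0]<128)&(hs[...,1]>100))&(P[...,2]<.0075)&(P[...,2]>.002)&(P[...,0]>.47)
  n,l,st,_=cv2.connectedComponentsWithStats(m.astype('u1')); 
  for i in range(1,n):
    if st[i,4]>1000: print("pocket",st[i],rect(P,l==i))
E
```

```text
[ 0.50719609 -0.43453235  0.11824695]
ring (((511.7265319824219, -438.20819091796875), (36.88442611694336, 37.082244873046875), 19.127174377441406), array([0.03408877, 0.03579527, 0.03695269])) 911
pocket [ 226   49   79   75 4893] (((519.14990234375, -341.1684265136719), (60.85778045654297, 60.992095947265625), 5.169037342071533), array([0.00286881, 0.0040183 , 0.00534922]))
```

The picture shows the ferrule ring at (393,303), the blue −y pocket at (400,125) and the orange cap at (98,75). The measured pocket middle (0.519,−0.341) agrees with the model. I grip the ferrule.

Call:
jog_arm(moves=[0.004, -0.002, -0.045, 0, 0.3, 0, 0, -0.035, 0, 0.3, 0, 0, -0.02, 0, 0.3, 0, 0, -0.013, 0, 0.3, 0, 0, 0, 0, 0.3, 0, 0, 0, 0, -1, 0, 0, 0, 0, -1, 0, 0, 0, 0, -1, 0, 0, 0, 0, -1])

```text
clock: 9.15
eef_pos: [0.5115, -0.4394, 0.007]
orientation: [179.9, 0.1, 88.4]
wrist_force: [-0.6, 0.3, 5.8]
gripper_width: 0.0356
grip_force: 60.2
```

Call:
jog_arm(moves=[0, 0, 0.01, 0, -1, 0, 0, 0.03, 0, -1, 0, 0, 0.03, 0, -1, 0, 0, 0, 0, -1])

```text
clock: 9.55
eef_pos: [0.5131, -0.4411, 0.0809]
orientation: [179.6, 0.3, 88.4]
wrist_force: [0.3, -0.4, -0.3]
gripper_width: 0.0355
grip_force: 59.9
```

Call:
jog_arm(moves=[0.002, 0.033, 0, 0, -1, 0.002, 0.033, 0, 0, -1, 0.001, 0.0325, 0, 0, -1, 0, 0, 0, 0, -1, 0, 0, 0, 0, -1])

```text
clock: 10.05
eef_pos: [0.5156, -0.3389, 0.0752]
orientation: [-180.0, -0.0, 88.6]
wrist_force: [-0.1, -0.2, -0.1]
gripper_width: 0.0355
grip_force: 60.0
```

Call:
jog_arm(moves=[0, 0, -0.035, 0, -1, 0, 0, -0.02, 0, -1, 0, 0, -0.009, 0, -1, 0, 0, 0, 0, -1, 0, 0, 0, 0, -1])

```text
clock: 10.55
eef_pos: [0.5153, -0.3418, 0.0117]
orientation: [180.0, 0.1, 88.3]
wrist_force: [0.7, -0.8, -0.3]
gripper_width: 0.0355
grip_force: 60.1
```

Call:
jog_arm(moves=[0.002, 0, 0, 0, -1, 0, 0, 0, 0, -1, 0, 0, 0, 0, 0.2, 0, 0, 0, 0, 0.2, 0, 0, 0, 0, 0.2, 0, 0, 0.02, 0, 0.2, 0, 0, 0.045, 0, 0.2, 0, 0, 0.045, 0, 0.2])

```text
clock: 11.35
eef_pos: [0.5165, -0.3395, 0.1215]
orientation: [-179.9, -0.1, 88.4]
wrist_force: [1.8, -0.5, 0.0]
gripper_width: 0.0511
grip_force: 0.0
```

Call:
jog_arm(moves=[-0.015, 0.04, 0.02, 0, 0.2, -0.015, 0.04, 0.02, 0, 0.2, -0.015, 0.04, 0, 0, 0.2, -0.015, 0.04, 0, 0, 0.2, -0.01, 0.04, 0, 0, 0.2, -0.005, 0.04, 0, 0, 0.2, 0, 0, 0, 0, 0.2, 0, 0, 0, 0, 0.2])

```text
clock: 12.15
eef_pos: [0.4426, -0.0993, 0.1617]
orientation: [179.9, 0.0, 88.6]
wrist_force: [-0.4, -0.9, 0.8]
gripper_width: 0.0513
grip_force: 0.0
```

```bash
cat > t.py <<'E'
from h import *
np.set_printoptions(precision=4,suppress=True)
im,P,o=wlook(); print("wrist",o["eef_pos"])
def legfit(P,x0,x1,y0,y1):
  with np.errstate(invalid="ignore"): m=(P[...,0]>x0)&(P[...,0]<x1)&(P[...,1]>y0)&(P[...,1]<y1)&(P[...,2]>.02)&(P[...,2]<.07)
  if m.sum()>50: print("  leg",rect(P,m),m.sum())
ims=[("wrist",P)]
for cam in("top","scene"):
    im2=grab(cam); Q=cloud(im2); Q[im2["range_z"]<=0]=np.nan; ims.append((cam,Q)); save(cam+"3",im2)
for n,Q in ims:
    print(n); legfit(Q,.385,.464,-.135,.135); legfit(Q,.466,.545,-.135,.135)
    print("  foot",circ(Q,.503,-.178,.018,.03),"fer",circ(Q,.518,-.34,.03,.03))
E
python3 t.py
```

```text
wrist [ 0.4426 -0.0993  0.1617]
wrist
  leg (((428.7393493652344, -12.509117126464844), (190.68914794921875, 37.40155792236328), 88.68949890136719), array([0.0298, 0.0384, 0.0437])) 7068
  leg (((504.068115234375, -9.528526306152344), (185.5967254638672, 37.042911529541016), 89.12706756591797), array([0.0285, 0.0384, 0.0437])) 6722
  foot None fer None
top
  leg (((427.2926940917969, 7.423927307128906), (34.56240463256836, 187.19825744628906), 0.5244446396827698), array([0.0265, 0.0379, 0.0447])) 548
  leg (((503.21942138671875, 9.5133056640625), (36.78920364379883, 192.0765380859375), 0.24687165021896362), array([0.0263, 0.0378, 0.0449])) 573
  foot None fer (517, -338, 20, 'zmax', 0.0453, 'n', 67)
scene
  leg (((424.685302734375, -3.0961685180664062), (209.86134338378906, 34.971187591552734), 89.1596908569336), array([0.0254, 0.0382, 0.0456])) 452
  leg (((501.44268798828125, -16.333412170410156), (174.82559204101562, 36.132049560546875), 87.67185974121094), array([0.0254, 0.0404, 0.0457])) 276
  foot (501, -182, 11, 'zmax', 0.0537, 'n', 54) fer (514, -339, 20, 'zmax', 0.0439, 'n', 95)
```

Wrist and fixed views agree: the near leg is at (0.4275,−0.002), yaw −1.5°, top at 44 mm. I grip it.

Call:
jog_arm(moves=[-0.005, 0.033, -0.02, 0, 0.35, -0.005, 0.033, -0.03, 0, 0.35, -0.005, 0.031, -0.01, 0, 0.35, 0, 0, 0, 0, 0.35, 0, 0, 0, 0, 0.35])

```text
clock: 12.8
eef_pos: [0.4276, -0.0037, 0.101]
orientation: [-180.0, 0.0, 88.4]
wrist_force: [-0.0, -0.2, 0.1]
gripper_width: 0.0575
grip_force: 0.0
```

Call:
jog_arm(moves=[0, 0.001, -0.04, 0, 0.35, 0, 0, -0.03, 0, 0.35, 0, 0, -0.015, 0, 0.35, 0, 0, -0.01, 0, 0.35, 0, 0, 0, 0, 0.35, 0, 0, 0, 0, -1, 0, 0, 0, 0, -1, 0, 0, 0, 0, -1, 0, 0, 0, 0, -1])

```text
clock: 13.7
eef_pos: [0.4299, -0.0027, 0.0079]
orientation: [179.7, 0.0, 88.4]
wrist_force: [0.9, -2.6, 6.9]
gripper_width: 0.0349
grip_force: 60.1
```

Call:
jog_arm(moves=[0, 0, 0.01, 0, -1, 0, 0, 0.03, 0, -1, 0, 0, 0.04, 0, -1, 0, 0, 0.03, 0, -1, 0, 0, 0, 0, -1])

```text
clock: 14.2
eef_pos: [0.4301, -0.0017, 0.1205]
orientation: [179.6, -0.0, 88.5]
wrist_force: [0.9, 0.1, -1.7]
gripper_width: 0.0338
grip_force: 60.0
```

Call:
jog_arm(moves=[0.002, -0.0375, 0, 0.9, -1, 0.002, -0.0375, 0, 0.9, -1, 0.002, -0.0375, 0, 0.9, -1, 0.002, -0.0375, 0, 0.9, -1, 0.002, -0.0375, 0, 0.9, -1, 0.002, -0.0375, 0, 0.9, -1, 0.002, -0.0375, 0, 0.9, -1, 0, 0, 0, 0, -1, 0, 0, 0, 0, -1])

```text
clock: 15.1
eef_pos: [0.4402, -0.2647, 0.1155]
orientation: [-179.9, -0.1, 94.6]
wrist_force: [-0.2, 0.8, -1.4]
gripper_width: 0.0335
grip_force: 60.0
```

```bash
cat > t2.py <<'E'
from h import *
import sys
np.set_printoptions(precision=4,suppress=True)
x0,x1,y0,y1,z0,z1=map(float,sys.argv[1:7]); 
im,P,o=wlook(); print(o["eef_pos"],o["orientation"]); L=[("wrist",P)]
for cam in("top","scene"):
    q=grab(cam); Q=cloud(q); Q[q["range_z"]<=0]=np.nan; L.append((cam,Q)); save(cam+sys.argv[7],q)
save("w"+sys.argv[7],im)
for n,Q in L:
    with np.errstate(invalid="ignore"): m=(Q[...,0]>x0)&(Q[...,0]<x1)&(Q[...,1]>y0)&(Q[...,1]<y1)&(Q[...,2]>z0)&(Q[...,2]<z1)
    if m.sum()>50: X=Q[m]; print(n,rect(Q,m),m.sum(),"yrange",np.percentile(X[:,1],[.5,99.5]))
    for d in ctrl.regions_of(sys.argv[8],n)[:1]:
        m=d["region"]&(Q[...,2]<.02); X=Q[m]
        if m.sum()>50: print("  ",sys.argv[8],rect(Q,m),"yr",np.nanpercentile(X[:,1],[.5,99.5]),"xr",np.nanpercentile(X[:,0],[.5,99.5]))
E
python3 t2.py .42 .47 -.4 -.12 .085 .13 5 tray_blue
```

```text
[ 0.4402 -0.2647  0.1155] [-179.8934   -0.0798   94.6073]
wrist (((431.9953308105469, -216.69100952148438), (46.586082458496094, 98.47361755371094), 17.594751358032227), array([0.121 , 0.1265, 0.1299])) 172 yrange [-0.2574 -0.1632]
   tray_blue (((724.4351806640625, -349.2737731933594), (272.2146301269531, 746.0440673828125), 45.98369598388672), array([0.0033, 0.0096, 0.011 ])) yr [-0.3376 -0.1403] xr [0.4023 0.551 ]
   tray_blue (((475.98046875, -261.5692443847656), (138.635009765625, 237.71791076660156), 5.450260162353516), array([0.0023, 0.0065, 0.0122])) yr [-0.3824 -0.1482] xr [0.4019 0.5512]
```

View pics/w5.png

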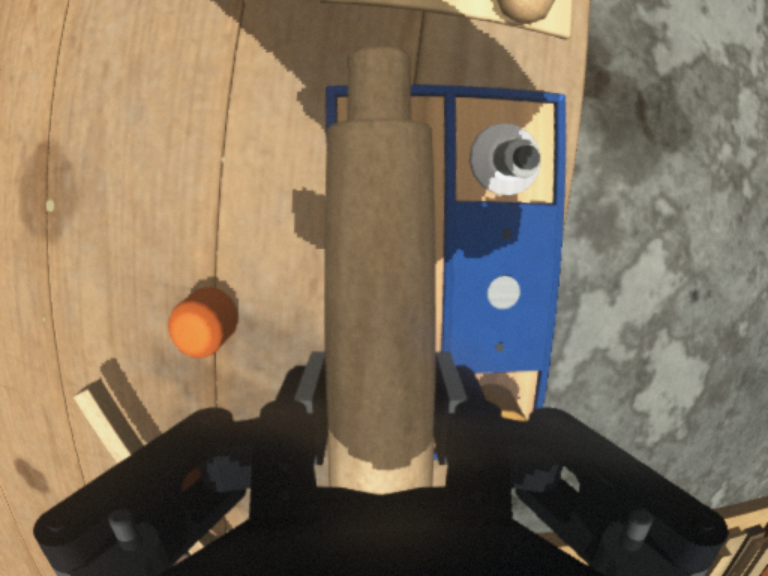

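The picture shows the leg straight in the fingers (330–430 across) over the blue long pocket. The foot stands in its pocket at (505,158) and the orange cap is untouched at (195,328). I lower the leg.

Call:
jog_arm(moves=[0.003, 0, -0.04, 0.3, -1, 0, 0, -0.035, 0, -1, 0, 0, -0.02, 0, -1, 0, 0, -0.009, 0, -1, 0, 0, 0, 0, -1, 0, 0, 0, 0, -1])

```text
clock: 16.0
eef_pos: [0.4452, -0.2647, 0.0131]
orientation: [179.9, 0.0, 95.1]
wrist_force: [0.8, 0.8, -1.4]
gripper_width: 0.0334
grip_force: 60.0
```

Call:
jog_arm(moves=[-0.001, 0, -0.003, 0, -1, 0, 0, -0.002, 0, -1, 0, 0, 0, 0, -1, 0, 0, 0, 0, 0.1, 0, 0, 0, 0, 0.1, 0, 0, 0, 0, 0.1, 0, 0, 0.02, 0, 0.1, 0, 0, 0.045, 0, 0.1, 0, 0, 0.045, 0, 0.35])

```text
clock: 16.9
eef_pos: [0.4421, -0.264, 0.1176]
orientation: [-179.8, -0.1, 95.0]
wrist_force: [2.0, -0.9, -0.5]
gripper_width: 0.0572
grip_force: 0.0
```

Call:
jog_arm(moves=[0.008, 0.038, 0, -0.94, 0.35, 0.008, 0.038, 0, -0.94, 0.35, 0.008, 0.038, 0, -0.94, 0.35, 0.008, 0.038, 0, -0.94, 0.35, 0.009, 0.038, 0, -0.94, 0.35, 0.009, 0.038, 0, -0.94, 0.35, 0.009, 0.039, 0, -0.94, 0.35, 0, 0, 0, 0, 0.35, 0, 0, 0, 0, 0.35])

```text
clock: 17.8
eef_pos: [0.5022, 0.0034, 0.1171]
orientation: [-180.0, 0.0, 88.6]
wrist_force: [-0.7, -0.4, -0.4]
gripper_width: 0.0574
grip_force: 0.0
```

```bash
python3 t2.py .415 .475 -.4 -.12 .022 .06 6 tray_blue; python3 t.py
```

```text
[0.5022 0.0034 0.1171] [-179.9624    0.0058   88.6376]
   tray_blue (((485.5881042480469, -147.03961181640625), (105.96314239501953, 14.335869789123535), 5.505200386047363), array([-0.0001,  0.0061,  0.0106])) yr [-0.152  -0.1363] xr [0.4338 0.5374]
top (((445.17559814453125, -262.3006591796875), (36.722206115722656, 206.07537841796875), 4.758176803588867), array([0.0254, 0.0359, 0.0433])) 604 yrange [-0.3632 -0.1603]
   tray_blue (((479.78192138671875, -260.603759765625), (139.0895538330078, 240.41647338867188), 5.430644512176514), array([0.0009, 0.0077, 0.0134])) yr [-0.3798 -0.1419] xr [0.4036 0.5525]
scene (((439.766845703125, -265.3094177246094), (35.909568786621094, 207.80897521972656), 6.735290050506592), array([0.0247, 0.0365, 0.0434])) 649 yrange [-0.3676 -0.1638]
   tray_blue (((702.4114379882812, -127.77984619140625), (746.7484130859375, 275.22821044921875), 30.13910675048828), array([0.0021, 0.0089, 0.0136])) yr [-0.3821 -0.1316] xr [0.3988 0.949 ]
wrist [0.5022 0.0009 0.1173]
wrist
  leg (((506.7451477050781, 4.0147857666015625), (204.90858459472656, 37.77834701538086), 87.43018341064453), array([0.0278, 0.0375, 0.0435])) 9158
  foot None fer None
top
  leg (((506.40557861328125, 80.38658142089844), (50.2089958190918, 29.07243537902832), 89.52022552490234), array([0.0252, 0.0328, 0.0399])) 122
  foot (504, -178, 16, 'zmax', 0.0531, 'n', 45) fer (518, -338, 19, 'zmax', 0.0457, 'n', 64)
scene
  leg (((501.11993408203125, 2.5283203125), (211.78610229492188, 36.15642166137695), 89.5674057006836), array([0.024 , 0.0377, 0.0455])) 431
  foot (499, -183, 11, 'zmax', 0.0535, 'n', 52) fer (515, -337, 20, 'zmax', 0.0433, 'n', 94)
```

View pics/scene6.png

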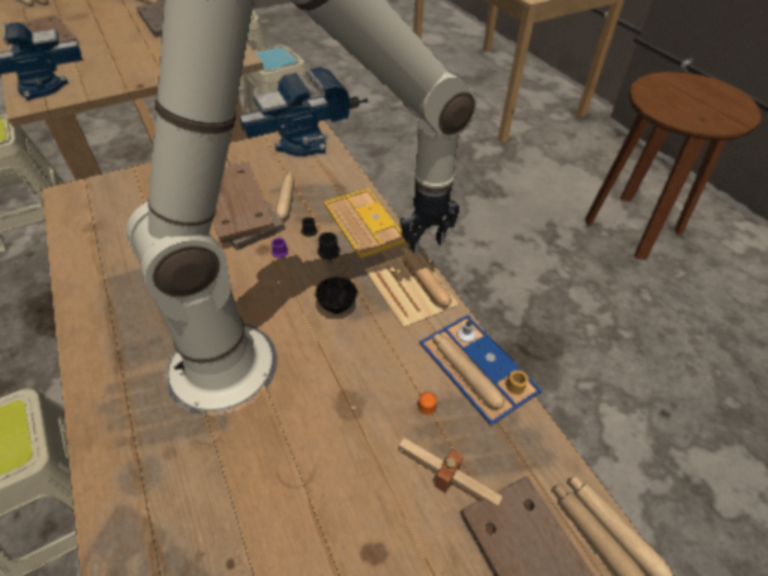

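The picture shows the blue kit complete: leg (468,370), foot (468,332) and ferrule (517,381). The gripper is over the second leg, measured at (0.504,0.003).

Call:
jog_arm(moves=[0.002, 0, -0.045, 0, 0.35, 0, 0, -0.035, 0, 0.35, 0, 0, -0.02, 0, 0.35, 0, 0, -0.011, 0, 0.35, 0, 0, 0, 0, 0.35, 0, 0, 0, 0, -1, 0, 0, 0, 0, -1, 0, 0, 0, 0, -1, 0, 0, 0, 0, -1])

```text
clock: 19.15
eef_pos: [0.5061, 0.0024, 0.0079]
orientation: [179.8, -0.0, 88.4]
wrist_force: [-0.7, 0.3, 6.3]
gripper_width: 0.0341
grip_force: 60.2
```

Call:
jog_arm(moves=[0, 0, 0.01, 0, -1, 0, 0, 0.03, 0, -1, 0, 0, 0.04, 0, -1, 0, 0, 0.03, 0, -1, 0, 0, 0, 0, -1])

```text
clock: 19.65
eef_pos: [0.5076, 0.0026, 0.1211]
orientation: [179.5, -0.0, 88.5]
wrist_force: [1.2, -0.4, -1.1]
gripper_width: 0.0337
grip_force: 60.1
```

Call:
jog_arm(moves=[-0.009, 0.0375, 0, 0, -1, -0.009, 0.0375, 0, 0, -1, -0.009, 0.0375, 0, 0, -1, -0.009, 0.0375, 0, 0, -1, -0.009, 0.0375, 0, 0, -1, -0.009, 0.0375, 0, 0, -1, -0.009, 0.0375, 0, 0, -1, 0, 0, 0, 0, -1, 0, 0, 0, 0, -1])

```text
clock: 20.55
eef_pos: [0.4401, 0.2657, 0.1157]
orientation: [-179.9, 0.0, 88.6]
wrist_force: [0.8, -0.4, -1.7]
gripper_width: 0.0336
grip_force: 60.1
```

```bash
python3 t2.py .41 .47 .12 .41 .085 .13 7 tray_yellow; python3 - <<'E'
from h import *
im,P,o=wlook()
rr,cc=np.mgrid[:384,:512]; hs=cv2.cvtColor(im["image"],cv2.COLOR_RGB2HSV)
with np.errstate(invalid="ignore"):
  for nm,m in (("walls",(P[...,2]>.0085)&(P[...,2]<.0115)&(P[...,1]>.1)&(P[...,1]<.42)&(P[...,0]>.39)&(P[...,0]<.57)),):
    print(nm,m.sum(),rect(P,m))
E
```

```text
[0.4401 0.2657 0.1157] [-179.9193    0.0384   88.6425]
wrist (((440.6670227050781, 318.6144714355469), (95.65696716308594, 59.36701965332031), 88.85832214355469), array([0.1213, 0.1264, 0.1297])) 290 yrange [0.2703 0.3653]
   tray_yellow (((478.00732421875, 265.816162109375), (237.2127685546875, 144.10960388183594), 89.0105209350586), array([0.0032, 0.0094, 0.011 ])) yr [0.1778 0.3815] xr [0.4111 0.5471]
   tray_yellow (((475.7485656738281, 216.24839782714844), (144.39669799804688, 137.2900848388672), 87.26789093017578), array([0.0013, 0.0073, 0.0142])) yr [0.1459 0.2815] xr [0.4077 0.5438]
   tray_yellow (((473.4386291503906, 269.6799621582031), (259.96856689453125, 139.50729370117188), 88.6733627319336), array([0.0027, 0.0078, 0.0134])) yr [0.1425 0.3815] xr [0.404  0.5424]
walls 10359 (((475.634765625, 263.02069091796875), (236.8778533935547, 138.4746856689453), 88.24518585205078), array([0.00896767, 0.01003904, 0.01106629]))
```

View pics/w7.png

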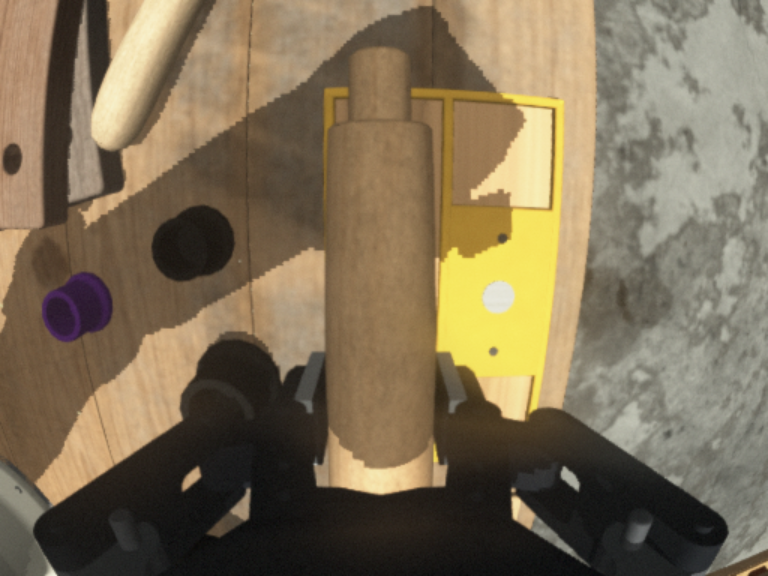

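The picture shows the leg over the yellow long pocket, with the big black tip at (225,385), small tip at (193,242) and purple tip at (77,306) clear of it. The wall fit gives the tray centre at (0.4756,0.263).

Call:
jog_arm(moves=[0.002, -0.0015, -0.04, 0, -1, 0, 0, -0.035, 0, -1, 0, 0, -0.02, 0, -1, 0, 0, -0.01, 0, -1, 0, 0, -0.002, 0, -1, 0, 0, 0, 0, -1])

```text
clock: 21.5
eef_pos: [0.444, 0.2636, 0.0097]
orientation: [180.0, -0.0, 88.4]
wrist_force: [0.3, -0.3, -1.2]
gripper_width: 0.034
grip_force: 60.0
```

Call:
jog_arm(moves=[-0.001, 0, -0.001, 0, -1, 0, 0, 0, 0, -1, 0, 0, 0, 0, 0.1, 0, 0, 0, 0, 0.1, 0, 0, 0, 0, 0.1, 0, 0, 0.02, 0, 0.1, 0, 0, 0.045, 0, 0.1, 0, 0, 0.045, 0, 0.35])

```text
clock: 22.3
eef_pos: [0.4415, 0.2629, 0.1189]
orientation: [-179.9, 0.1, 88.5]
wrist_force: [-0.3, 0.4, 0.2]
gripper_width: 0.0575
grip_force: 0.0
```

Call:
jog_arm(moves=[-0.038, 0.012, 0, 0, 0.35, -0.038, 0.012, 0, 0, 0.35, -0.038, 0.011, 0, 0, 0.35, 0, 0, 0, 0, 0.35, 0, 0, 0, 0, 0.35])

```text
clock: 22.8
eef_pos: [0.3279, 0.2989, 0.1187]
orientation: [180.0, -0.0, 88.6]
wrist_force: [0.2, 0.6, 0.8]
gripper_width: 0.0577
grip_force: 0.0
```

```bash
python3 t2.py .415 .47 .12 .40 .022 .06 8 tray_yellow; python3 - <<'E'
from h import *
im,P,o=wlook(); print(o["eef_pos"],o["joints"])
for n,(a,b) in dict(tip=(.33,.299),big=(.342,.205),pur=(.232,.261)).items(): print(n,circ(P,a,b,.027,.03))
for d in ctrl.regions_of("rubber_tip","wrist")[:3]: print(d["confidence"],d["at"],rect(P,d["region"]),im["image"][d["region"]].mean(0))
E
```

```text
[0.3279 0.2989 0.1187] [179.963   -0.0239  88.6033]
wrist (((440.5688781738281, 293.15179443359375), (150.49551391601562, 35.75471115112305), 89.5743408203125), array([0.0243, 0.0343, 0.0402])) 5100 yrange [0.2215 0.3668]
   tray_yellow (((480.299560546875, 275.31561279296875), (213.85894775390625, 148.0583038330078), 88.21845245361328), array([0.0033, 0.0086, 0.011 ])) yr [0.1772 0.3811] xr [0.4067 0.5448]
top (((440.6969909667969, 264.0030822753906), (35.50105285644531, 208.0824432373047), 0.7450315952301025), array([0.0259, 0.036 , 0.043 ])) 601 yrange [0.1602 0.3666]
   tray_yellow (((478.1129150390625, 265.95025634765625), (243.55149841308594, 142.8335418701172), 88.92715454101562), array([0.0008, 0.0072, 0.0138])) yr [0.1441 0.3852] xr [0.406  0.5476]
scene (((438.5951843261719, 261.1964111328125), (215.51768493652344, 34.53297424316406), 87.71578216552734), array([0.0255, 0.0364, 0.0437])) 310 yrange [0.1587 0.366 ]
   tray_yellow (((476.7192077636719, 271.66900634765625), (262.84063720703125, 151.50381469726562), 88.89118957519531), array([0.0015, 0.0079, 0.014 ])) yr [0.142 
[... 208 characters left out ...]
43, 206, 24, 'zmax', 0.0497, 'n', 1921)
pur (233, 262, 18, 'zmax', 0.0372, 'n', 784)
0.84 [193.8, 251.8] (((330.255126953125, 294.37701416015625), (43.2274284362793, 52.52611541748047), 1.8952181339263916), array([0.00548444, 0.01632331, 0.03653374])) [67.76556777 56.97481685 44.45787546]
0.63 [289.8, 269.8] (((348.1524658203125, 207.34286499023438), (52.93290328979492, 66.84269714355469), 77.87055969238281), array([0.0077723 , 0.03078774, 0.04891509])) [59.65833818 50.50784428 39.87855898]
0.62 [233.9, 150.5] (((230.908935546875, 253.0917205810547), (61.602378845214844, 41.73501968383789), 72.10636138916016), array([0.00507598, 0.02131872, 0.03630086])) [67.04173107 39.03348789 75.75579598]
```

View pics/w8.png

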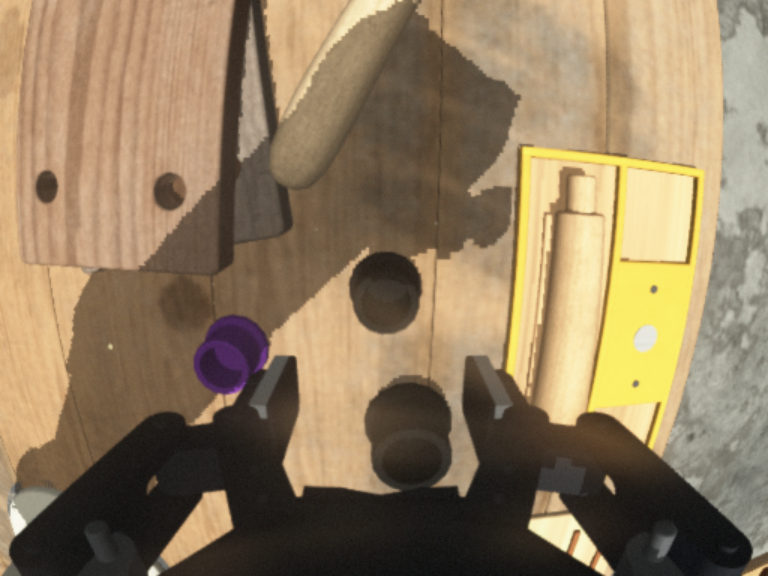

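The picture shows the small dark tip at (386,290) between the finger lines, at (0.330,0.2985), flange 43 mm across. The big tip is at (410,430), the purple one at (230,355), and the leg is seated in the yellow tray at (575,310). I grip the small tip.

Call:
jog_arm(moves=[0.001, 0, -0.045, 0, 0.35, 0, 0, -0.035, 0, 0.35, 0, 0, -0.02, 0, 0.35, 0, 0, -0.012, 0, 0.35, 0, 0, 0, 0, 0.35, 0, 0, 0, 0, -1, 0, 0, 0, 0, -1, 0, 0, 0, 0, -1, 0, 0, 0, 0, -1])

```text
clock: 24.1
eef_pos: [0.3304, 0.2993, 0.0077]
orientation: [179.9, -0.1, 88.5]
wrist_force: [-1.7, -0.8, 7.4]
gripper_width: 0.0342
grip_force: 75.0
```

Call:
jog_arm(moves=[0, 0, 0.01, 0, -1, 0, 0, 0.03, 0, -1, 0, 0, 0.04, 0, -1, 0, 0, 0.03, 0, -1, 0, 0, 0, 0, -1])

```text
clock: 24.6
eef_pos: [0.3321, 0.3009, 0.1211]
orientation: [179.6, -0.4, 88.5]
wrist_force: [-0.2, 0.8, -0.3]
gripper_width: 0.0344
grip_force: 73.9
```

Call:
jog_arm(moves=[0.045, 0.0115, 0, 0, -1, 0.045, 0.0115, 0, 0, -1, 0.045, 0.0115, 0, 0, -1, 0.045, 0.0115, 0, 0, -1, 0, 0, 0, 0, -1, 0, 0, 0, 0, -1])

```text
clock: 25.2
eef_pos: [0.5097, 0.3437, 0.1154]
orientation: [-179.9, 0.0, 88.4]
wrist_force: [-0.5, -0.8, 0.6]
gripper_width: 0.0344
grip_force: 74.0
```

```bash
python3 - <<'E'
from h import *
im,P,o=wlook(); save("w9",im); e=o["eef_pos"]; print(e,o["orientation"])
with np.errstate(invalid="ignore"):
  m=(np.hypot(P[...,0]-e[0],P[...,1]-e[1])<.04)&(P[...,2]<e[2]+.003)&(P[...,2]>e[2]-.02); print("flange",rect(P,m),m.sum(),np.nanpercentile(P[m][:,1],[1,99]))
  m=(P[...,2]>.0085)&(P[...,2]<.0115)&(P[...,1]>.1)&(P[...,1]<.42)&(P[...,0]>.39)&(P[...,0]<.57); print("walls",rect(P,m))
E
```

```text
[0.50968083 0.34373924 0.11540955] [-1.79932755e+02  4.65934341e-02  8.83790902e+01]
flange (((508.6318664550781, 348.8915100097656), (36.12848663330078, 36.20121765136719), 45.816307067871094), array([0.11167595, 0.11563025, 0.11767721])) 1865 [0.33009918 0.36526651]
walls (((476.5740661621094, 282.3122863769531), (198.47705078125, 138.30291748046875), 88.23846435546875), array([0.0088028 , 0.00988928, 0.01092462]))
```

View pics/w9.png

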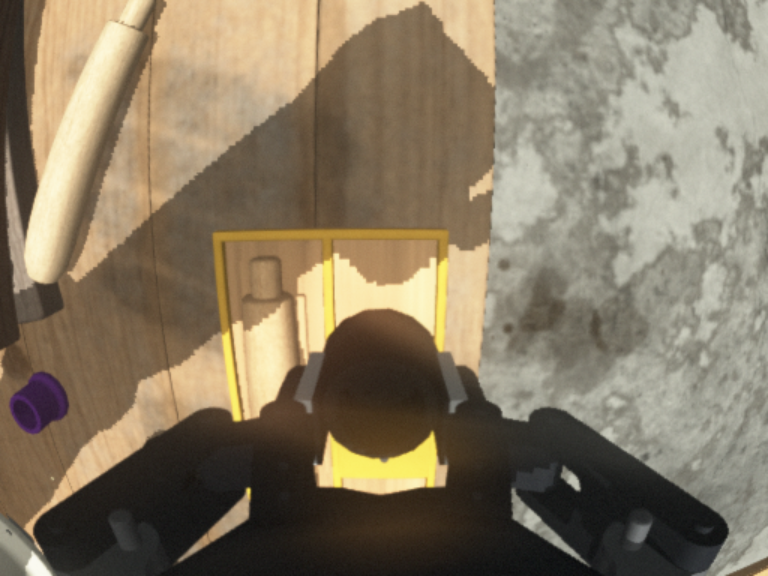

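The picture shows the tip upright in the fingers at (380,380), in line with the yellow +y pocket (335–435 across). I lower and release it.

Call:
jog_arm(moves=[0.001, 0.001, -0.045, 0, -1, 0, 0, -0.035, 0, -1, 0, 0, -0.018, 0, -1, 0, 0, -0.004, 0, -1, 0, 0, -0.001, 0, -1, 0, 0, 0, 0, -1])

```text
clock: 25.85
eef_pos: [0.5108, 0.3463, 0.0147]
orientation: [179.9, -0.1, 88.5]
wrist_force: [0.7, 0.6, 0.2]
gripper_width: 0.034
grip_force: 74.0
```

Call:
jog_arm(moves=[0, 0, -0.001, 0, -1, 0, 0, 0, 0, 0.15, 0, 0, 0, 0, 0.15, 0, 0, 0, 0, 0.15, 0, 0, 0.02, 0, 0.15, 0, 0, 0.045, 0, 0.15, 0, 0, 0.045, 0, 0.15])

```text
clock: 26.55
eef_pos: [0.5095, 0.3448, 0.1225]
orientation: [-179.9, 0.1, 88.5]
wrist_force: [1.9, 1.1, 0.4]
gripper_width: 0.0492
grip_force: 0.0
```

Call:
jog_arm(moves=[-0.025, 0.025, 0.03, 0, 0.15, -0.03, 0.03, 0.02, 0, 0.15, -0.03, 0.03, 0.02, 0, 0.15, -0.03, 0.03, 0, 0, 0.15, -0.03, 0.03, 0, 0, 0.15, 0, 0, 0, 0, 0.15, 0, 0, 0, 0, 0.15])

```text
clock: 27.25
eef_pos: [0.3639, 0.4916, 0.1924]
orientation: [-180.0, -0.0, 88.7]
wrist_force: [0.1, -0.8, -1.0]
gripper_width: 0.0491
grip_force: 0.0
```

```bash
python3 - <<'E'
from h import *
C=dict(blue=(.477,-.262,5.1),yel=(.4756,.263,-1.75))
for cam in("top","scene"):
    im=grab(cam); Q=cloud(im); Q[im["range_z"]<=0]=np.nan; save(cam+"9",im)
    for t,(cx,cy,a) in C.items():
        c,s=np.cos(np.radians(a)),np.sin(np.radians(a)); d=Q-[cx,cy,0]; L=np.stack([d[...,0]*c+d[...,1]*s,-d[...,0]*s+d[...,1]*c,Q[...,2]],-1)
        with np.errstate(invalid="ignore"): m=(abs(L[...,0]+.033)<.03)&(abs(L[...,1])<.12)&(L[...,2]>.022)&(L[...,2]<.06)
        print(cam,t,"leg",rect(L,m)[0],rect(L,m)[1])
        for y in(.083,-.083): print("   sq",y,circ(L,.033,y,.018,.035),circ(L,.033,y,.030,.035))
    print("orange",circ(Q,.332,-.289,.027,.035))
o=ctrl.get_obs(); print(o["eef_pos"],o["clock"])
E
```

```text
top blue leg ((-31.659914016723633, 3.4595870971679688), (37.21841049194336, 205.55694580078125), 0.17829301953315735) [0.02504909 0.03568327 0.04356688]
   sq 0.083 (31, 82, 13, 'zmax', 0.0555, 'n', 42) (34, 80, 10, 'zmax', 0.0558, 'n', 31)
   sq -0.083 (29, -86, 27, 'zmax', 0.0459, 'n', 93) (32, -80, 19, 'zmax', 0.0464, 'n', 67)
top yel leg ((-34.381404876708984, -0.10919189453125), (34.146141052246094, 208.1038055419922), 2.1395339965820312) [0.02614865 0.03611682 0.04297006]
   sq 0.083 (34, 85, 18, 'zmax', 0.0461, 'n', 84) (33, 85, 18, 'zmax', 0.0463, 'n', 55)
   sq -0.083 None None
orange (333, -288, 17, 'zmax', 0.0425, 'n', 88)
scene blue leg ((-36.78398132324219, 0.34894561767578125), (34.72422790527344, 208.8827362060547), 0.45157766342163086) [0.02571921 0.0369326  0.04360809]
   sq 0.083 (29, 75, 14, 'zmax', 0.0536, 'n', 56) (31, 79, 10, 'zmax', 0.054, 'n', 38)
   sq -0.083 (30, -80, 21, 'zmax', 0.0444, 'n', 143) (31, -80, 20, 'zmax', 0.0447, 'n', 98)
scene yel leg ((-37.19523239135742, -1.457916259765625), (211.99002075195312, 36.008644104003906), 89.66795349121094) [0.02517089 0.03631589 0.04343802]
   sq 0.083 (32, 83, 20, 'zmax', 0.0441, 'n', 68) (32, 83, 20, 'zmax', 0.0443, 'n', 42)
   sq -0.083 None None
orange (331, -290, 18, 'zmax', 0.041, 'n', 104)
[0.36649481 0.489425   0.19216056] 27.35
```

View pics/scene9.png

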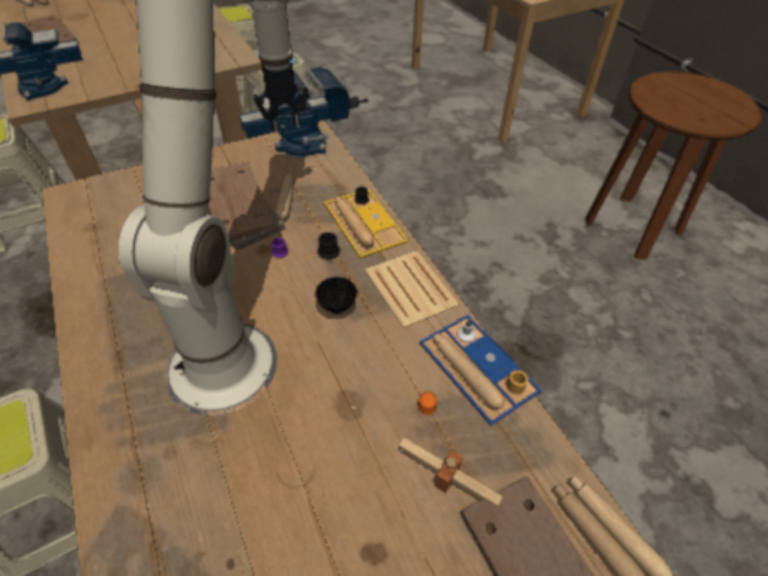

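The picture shows both kits in place: blue leg (468,370), foot (468,332), ferrule (517,381); yellow leg (352,222), tip (362,195). The orange cap is unmoved at (428,402) and the gripper is clear, so I hand in.

```bash
python3 -c "
from rig import ctrl; print(ctrl.close_job())"
```

```text
the job is handed in; nothing more can be done
None
```

Both kits are made up in their trays and the job is handed in at about 27 s: final camera checks put every part within tolerance and the orange cap where it started, though the judge's result was not returned.

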